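Find and release the latched key

ROBOT

A 6-joint arm with a two-finger parallel gripper is mounted at the origin on a cart in front of the work surface, level with it; the furniture and walls round the work are solid. World frame = base frame: x ahead of the robot, y to its left, z up, the work surface at z = 0. Lengths are in m, angles in degrees, forces in N, time in s.
With the tool pointing down it reaches from about 0.325 to 0.9 m from the base axis. Payload 6.1 kg.
Tool frame: the origin (TCP) lies at the very end of the fingers, on their centre line; the grasp point (between the pads) lies 19 mm behind it (manip.hold_point_z is the distance from the TCP to the grasp point, in m); z points along the fingers, y is the line along which they close (so a half turn about z gives the same grasp; the last joint's range is limited). The gripper opens to 87 mm and grips with 3 to 60 N. Pads are 19 mm wide; open, the fingers measure 117 mm over their backs; the gripper's body (75 mm by 190 mm) begins 51 mm behind the grasp point.
Start: joints at [-72.943, 12.628, 87.462, -0, 79.91, -7.225], TCP at [0.257, -0.57, 0.223] pointing down, gripper open.
Joint ranges: [-170.65, 170.65], [-52.31, 119.04], [5.05, 147.46], [-71.25, 251.25], [11.57, 151.72], [-153.62, 153.62]. Speed limits (degrees/s): [147.25, 147.25, 172.46, 180, 180, 180].

INTERFACE

Orientations are given as [roll, pitch, yaw] about the fixed x, y, z axes, in that order (R = Rz(yaw) Ry(pitch) Rx(roll)).
In Python, from bench import readout, viewer, order, manip gives the robot as it stands.
- The arm moves only by the tool servo_tool, never from a script. Its argument "motion" is one flat list of numbers, 5 for each row, row after row: the shift along the tool's x, y, z in cm, then the turn about the tool's z in rad, then the finger opening in cm, from 0 to 8.7. A call has 1 to 10 rows; each row is the pose to reach, as a shift and turn from the pose commanded when the call began, along the tool's axes at that moment; what a row does not reach only later rows make up. A row lasts 1/8 s, in which the tool goes at most 62.5 mm and 10.7 degrees, less where a joint would pass 70% of its speed; a pose out of reach is approached as far as the arm can. A call with a gripper value outside its range is refused whole. The fingers move at their own pace and stop on an object; "force" is the grip in N (left out, the last holds). Time passes only in rows, so rows that repeat a pose let the fingers close. It gives the time, the measured TCP pose, the force, the opening and the grip force at its end, in the units of the state.
- readout.get_obs(): the state, without advancing time (a new reading comes with each control period).
- viewer.grab_frame(name): name is "side" or "top"; returns (picture, depth): 420x560x3 uint8, red, green, blue; 420x560 float32, m along the optical axis (not along the pixel's ray), 0 where there is no reading.
- viewer.get_calibration(name): a dict with "fov_y" (degrees; the focal length in pixels is half the picture's height over the tangent of half this angle, whatever the lens; pixels are square), "cx", "cy" (the principal point, pixels), "dist" ([k1, k2, p1, p2, k3] as OpenCV has them; the pictures are not rectified), "xyz" and "orientation" of the camera in the world. Camera axes: x right, y down, z forward; pixel columns grow to the right and rows downward; lengths in m; the calibration is good to about 2 mm. A picture is of the moment at which its call begins. get_calibration takes no time and is no camera call.
- order.close_job(): hands the job in; it is judged then, once.
The state is a dict: "t": time; "joints": joint angles; "joint_vel": joint speeds; "effort": joint torques, N m; "position": TCP position; "ee_rot": TCP orientation; "force": force on the tool from outside, world axes, zero at the start; "ft_torque": the same for the moment, N m; "opening": opening from 0.0 (shut) to 1.0 (fully open); "grip_force": force on a finger pad.
Only numpy, scipy, OpenCV 4.12 (cv2) and the standard library are available. Lean on these libraries where they do the work, as an engineer would, in place of code of your own. Each camera call takes 0.05 s, during which the arm holds its last target. There are 200 camera calls.

TASK

One of the four keys on the cable tester's key box is latched down. With the fingertips, tap the keys lightly one after another from left to right, to feel which one is latched, without pushing any of them right down; then press the latched key right down and let go, so that it is released and all four keys stand up. Pick nothing up and leave the other keys and the things lying round the box as they are.

Things in the scene. Friction and masses are not known exactly. Their poses are not given: they have to be found in the camera images.
- key_box: Fixed grey metal key box of a cable tester, 100 x 256 mm, bare metal top face 45 mm above the bench. Origin: centre of its underside; x to the back, y along the key row to the robot's left, z up. Four keys in a row along y at y = +81, +27, -27 and -81 mm (54 mm pitch), x = 0; each has a 43 mm square black frame, 2 mm high.
- key_a: One of four identical grey square keys. Origin: centre of its top face (28 x 28 mm; 32 x 32 mm lower down), 61 mm above the bench when up, about 56 mm when latched, 49.5 mm at end of travel; z up. One key is latched at the start; the letters do not tell which, nor the place in the row. A free key gives from about 1.2 N, 0.5 N more per mm, and springs back.
- key_b: One of four identical grey square keys. Origin: centre of its top face (28 x 28 mm; 32 x 32 mm lower down), 61 mm above the bench when up, about 56 mm when latched, 49.5 mm at end of travel; z up. One key is latched at the start; the letters do not tell which, nor the place in the row. The latched key does not give below about 3.7 N, then 0.5 N more per mm.
- key_c: One of four identical grey square keys. Origin: centre of its top face (28 x 28 mm; 32 x 32 mm lower down), 61 mm above the bench when up, about 56 mm when latched, 49.5 mm at end of travel; z up. One key is latched at the start; the letters do not tell which, nor the place in the row. The latch lets go about 9 mm below the up height, before end of travel, at 6 to 9 N.
- key_d: One of four identical grey square keys. Origin: centre of its top face (28 x 28 mm; 32 x 32 mm lower down), 61 mm above the bench when up, about 56 mm when latched, 49.5 mm at end of travel; z up. One key is latched at the start; the letters do not tell which, nor the place in the row. Once its latch has let go, the key springs up as the finger rises.
- plug: Grey pluggable terminal block, 19 x 64 x 25 mm, in front of the box. Loose bystander on the bench; leave it alone. Origin: centre of its underside.
- screwdriver: Small black and yellow screwdriver lying behind the box, 19 x 154 x 18 mm. Loose bystander on the bench; leave it alone. Origin: centre of its underside.
- cutter: Red-handled side cutters lying to the right of the box, 59 x 130 x 13 mm. Loose bystander on the bench; leave it alone. Origin: centre of its underside.
- tape: Roll of black tape, 55 mm across, 19 mm high, left of the box. Loose bystander on the bench; leave it alone. Origin: centre of its underside.
- marker: Black marker pen lying in front of the box, 16 x 126 x 17 mm. Loose bystander on the bench; leave it alone. Origin: centre of its underside.

How it is judged:
By the outcome, as a careful person would: the job done as asked, in the order asked, and still so for the second after the job is handed in, with the robot touching nothing.
It also fails if it takes over 48 s, if anything falls off the work surface, if the arm or the gripper's body presses on something with over 40 N, if the wrist force passes 120 N, or if a joint passes its speed limit or range.

## Working session

There is one attempt and no reset: what is moved stays moved. The work goes in short steps, Python scripts to look and compute and a tool call to move; the robot and the scene stay as the last step left them, time stands still between calls to the robot, and variables do not carry over. Pictures are saved under pics/ and viewed, at most 10 in all, crops included, and the job is handed in when it is done.

Besides the shell and the picture viewer there is one more tool, called after "Emit:" in YAML: its name, and indented under it one key for each argument. servo_tool: Moves the arm, as the interface text tells. Its arguments: {"type":"object","properties":{"motion":{"type":"array","items":{"type":"number"}},"force":{"type":"number"}},"required":["motion"]}

```bash
mkdir -p pics
python3 - <<'E'
from bench import readout, viewer, order, manip
import cv2,numpy as np
o=readout.get_obs();print({k:o[k] for k in('t','position','ee_rot','force','opening')})
for n in('top','side'):
    p,d=viewer.grab_frame(n);cv2.imwrite(f'pics/{n}0.png',p[:,:,::-1]);np.save(f'{n}0.npy',d);print(n,viewer.get_calibration(n))
E
```

```text
{'t': 0.0, 'position': array([ 0.25682362, -0.56911232,  0.22141025]), 'ee_rot': array([-1.79888895e+02, -1.47776709e-02,  2.42801486e+01]), 'force': array([0.77565228, 0.79811852, 0.29247344]), 'opening': 1.0029752432074175}
top {'fov_y': 46.13891541257514, 'cx': 267.63742065607227, 'cy': 213.056927916285, 'dist': array([-0.09236248,  0.        ,  0.        ,  0.        ,  0.        ]), 'xyz': array([ 0.47453322, -0.0157719 ,  1.09582473]), 'orientation': array([-175.77136398,    0.34523607,  -91.00506758])}
side {'fov_y': 48.73404657637049, 'cx': 280.54259932382763, 'cy': 204.39537673066633, 'dist': array([0.01167156, 0.        , 0.        , 0.        , 0.        ]), 'xyz': array([0.38328278, 0.93566363, 0.49183186]), 'orientation': array([-113.94928179,    0.77018098, -171.29203309])}
```

View pics/top0.png

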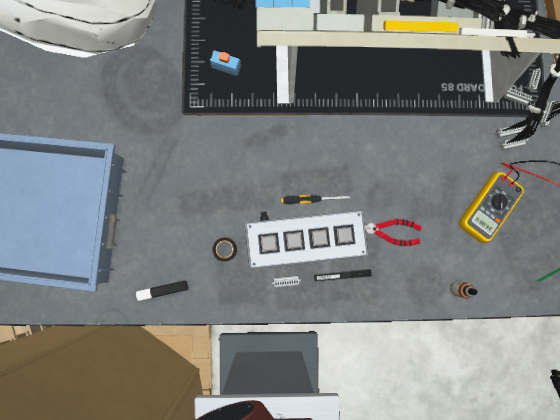

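View pics/side0.png

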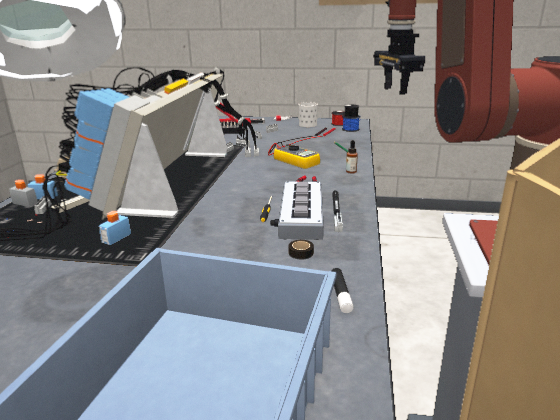

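The top view shows the white box centred near (307,239), keys near (269,243), (294,241), (319,238), (345,236), with plug and marker in front, screwdriver behind, tape to the left and cutters to the right.

```bash
cat > h.py <<'E'
import cv2,numpy as np
from scipy.spatial.transform import Rotation as R
from bench import viewer
def ray(n,uv,z):
    c=viewer.get_calibration(n);f=210/np.tan(np.radians(c['fov_y']/2))
    K=np.array([[f,0,c['cx']],[0,f,c['cy']],[0,0,1]])
    p=cv2.undistortPoints(np.array(uv,float).reshape(-1,1,2),K,c['dist'])[:,0]
    d=R.from_euler('xyz',c['orientation'],degrees=True).apply(np.c_[p,np.ones(len(p))])
    return c['xyz']+d*((z-c['xyz'][2])/d[:,2])[:,None]
E
python3 - <<'E'
from h import *
im=cv2.imread('pics/top0.png');g=cv2.cvtColor(im,cv2.COLOR_BGR2GRAY)
d=np.load('top0.npy')
x0,y0=235,200
roi=g[y0:280,x0:380]
m=(roi<95).astype(np.uint8)
cs,_=cv2.findContours(m,cv2.RETR_EXTERNAL,cv2.CHAIN_APPROX_NONE)
P=[]
for c in cs:
    (u,v),(w,h),a=cv2.minAreaRect(c)
    if 15<min(w,h) and max(w,h)<28 and not (u<0): P.append((u+x0,v+y0));print(u+x0,v+y0,w,h,a,d[int(v+y0),int(u+x0)])
P=sorted(P);W=ray('top',P,.047);print(W.round(4)); 
m=(roi>150).astype(np.uint8);cs,_=cv2.findContours(m,cv2.RETR_EXTERNAL,cv2.CHAIN_APPROX_NONE)
c=max(cs,key=cv2.contourArea);b=cv2.boxPoints(cv2.minAreaRect(c))+[x0,y0];B=ray('top',b,.045);print(B.round(4),B.mean(0),np.linalg.norm(np.diff(B,axis=0),axis=1))
E
python3 - <<'E'
import cv2
a=cv2.imread('pics/top0.png')[195:290,205:430];b=cv2.imread('pics/side0.png')[165:265,250:365]
a=cv2.resize(a,None,fx=3.4,fy=3.4,interpolation=cv2.INTER_CUBIC);cv2.imwrite('pics/ca.png',a)
b=cv2.resize(b,None,fx=5.5,fy=5.5,interpolation=cv2.INTER_CUBIC);cv2.imwrite('pics/cb.png',b)
E
```

```text
268.5 243.00000381469727 18.662927627563477 19.104658126831055 83.6598129272461 1.035303
293.75000381469727 240.25000381469727 18.773359298706055 19.104658126831055 83.6598129272461 1.032668
318.9329299926758 237.39634323120117 18.883790969848633 19.215087890625 83.6598129272461 1.0371093
343.68902587890625 234.70122146606445 18.773361206054688 19.104656219482422 83.6598129272461 1.0382806
[[ 0.4884 -0.0115  0.047 ]
 [ 0.4933 -0.0653  0.047 ]
 [ 0.4983 -0.119   0.047 ]
 [ 0.5031 -0.1719  0.047 ]]
[[ 0.5319  0.0365  0.045 ]
 [ 0.5566 -0.2373  0.045 ]
 [ 0.4616 -0.2446  0.045 ]
 [ 0.4374  0.0276  0.045 ]] [ 0.4968637  -0.10444681  0.045     ] [0.27482338 0.0953507  0.27326635]
```

View pics/cb.png

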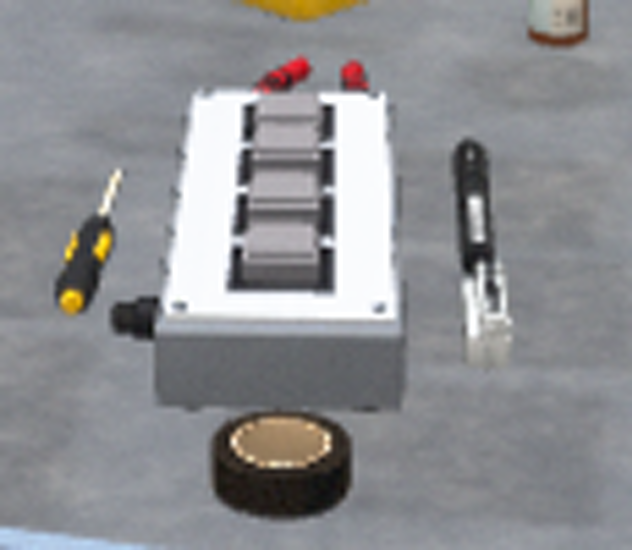

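Row pitch measures 54 mm, matching the given value; box yaw is about 5.2° and the side crop shows the key row but not clearly which is low. Moving above the left key (fingers shut), staying high.

Emit:
servo_tool:
  motion: [4.4,-4.1,0,0.04,0,8.8,-8.2,0,0.08,0,13.2,-12.4,0,0.12,0,17.6,-16.5,0,0.16,0,22,-20.7,0,0.2,0,26.4,-24.8,0,0.24,0,30.8,-29,0,0.28,0,35.2,-33.1,0,0.333,0,39.6,-37.3,0,0.333,0,44,-41.4,0,0.333,0]
  force: 10

```text
t: 1.35
position: [0.4881, -0.0094, 0.2224]
ee_rot: [180.0, -0.0, 5.2]
force: [0.8, -0.5, 1.0]
opening: 0.018
grip_force: 0.0
```

Emit:
servo_tool:
  motion: [0,0.2,3,0,0,0,0.2,6,0,0,0,0.2,9,0,0,0,0.2,12,0,0,0,0.2,14,0,0,0,0.2,14.7,0,0,0,0.2,14.7,0,0,0,0.2,14.7,0,0]

```text
t: 2.35
position: [0.4888, -0.0135, 0.0766]
ee_rot: [180.0, -0.1, 5.2]
force: [0.4, -0.6, 0.8]
opening: 0.002
grip_force: 0.0
```

Run:
```python
from bench import readout, viewer
import cv2,numpy as np
for i in range(3):
    o=readout.get_obs();print(o['t'],o['position'].round(4),o['force'].round(2))
    p,d=viewer.grab_frame('side' if i else 'top')
    c=p[195:290,220:400] if not i else p[150:265,250:365]
    cv2.imwrite(f'pics/c{i}.png',cv2.resize(c[:,:,::-1],None,fx=4,fy=4,interpolation=cv2.INTER_CUBIC))
a,b=cv2.imread('pics/c0.png'),cv2.imread('pics/c1.png')
a=cv2.resize(a,None,fx=.45,fy=.45);b=cv2.resize(b,None,fx=1,fy=1)
m=np.zeros((460,800,3),np.uint8);m[:a.shape[0],:a.shape[1]]=a;m[:460,335:795]=b;cv2.imwrite('pics/m.png',m)
```

```text
2.35 [ 0.4888 -0.0135  0.0766] [ 0.4  -0.62  0.83]
2.4 [ 0.4889 -0.0136  0.0766] [-0.55 -0.28 -0.75]
2.45 [ 0.4888 -0.0135  0.0766] [ 0.47  0.18 -0.23]
```

View pics/m.png

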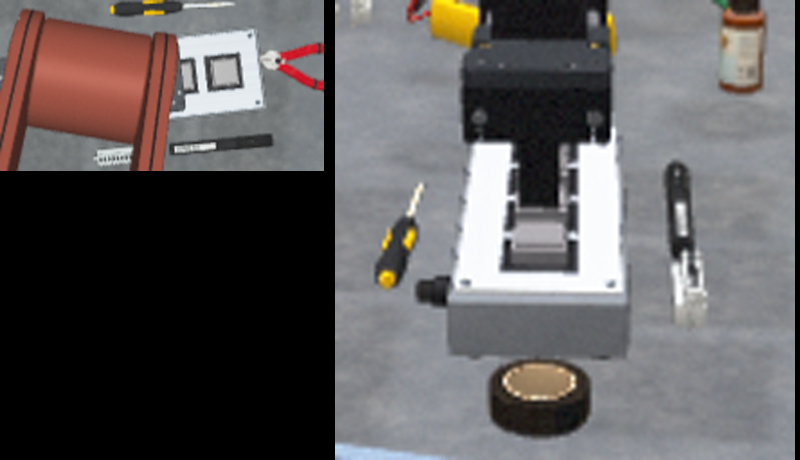

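The fingertip stands centred over the left key, seen from the side at (541,207); tap it.

Emit:
servo_tool:
  motion: [0,-0.2,0.5,0,0,0,-0.2,1.0,0,0,0,-0.2,1.3,0,0,0,-0.2,1.5,0,0,0,-0.2,1.6,0,0,0,-0.2,1.7,0,0,0,-0.2,1.75,0,0,0,-0.2,1.75,0,0]

```text
t: 3.5
position: [0.4878, -0.0114, 0.0581]
ee_rot: [-180.0, 0.0, 5.2]
force: [-1.5, -0.5, 2.2]
opening: 0.005
grip_force: 1.4
```

Emit:
servo_tool:
  motion: [0,0,0,0,0]

```text
t: 3.62
position: [0.4878, -0.0114, 0.0581]
ee_rot: [-180.0, 0.0, 5.2]
force: [-2.4, 1.0, 2.9]
opening: 0.005
grip_force: 1.4
```

Emit:
servo_tool:
  motion: [0,0,0,0,0]

```text
t: 3.75
position: [0.4878, -0.0113, 0.058]
ee_rot: [-180.0, 0.0, 5.2]
force: [-2.7, 0.4, 2.8]
opening: 0.007
grip_force: 1.4
```

Left key gives with about 2.7 N at 58 mm: free. Next key.

Emit:
servo_tool:
  motion: [0,0,-0.7,0,0,0,0,-1.4,0,0,0,1.8,-1.4,0,0,0,3.6,-1.4,0,0,0,5.4,-1.4,0,0,0,5.4,-1.0,0,0,0,5.4,-0.5,0,0,0,5.4,-0.2,0,0,0,5.4,-0.1,0,0,0,5.4,0,0,0]

```text
t: 5.0
position: [0.4925, -0.0648, 0.058]
ee_rot: [-180.0, 0.0, 5.2]
force: [-2.6, -0.7, 2.5]
opening: 0.007
grip_force: 1.4
```

Emit:
servo_tool:
  motion: [0,0,0,0,0]

```text
t: 5.12
position: [0.4925, -0.0648, 0.058]
ee_rot: [-180.0, 0.0, 5.2]
force: [-2.4, 0.1, 3.4]
opening: 0.006
grip_force: 1.4
```

Emit:
servo_tool:
  motion: [0,0,0,0,0]

```text
t: 5.25
position: [0.4927, -0.0649, 0.0581]
ee_rot: [-180.0, 0.0, 5.2]
force: [-1.7, 1.0, 2.2]
opening: 0.007
grip_force: 1.4
```

Second key also gives (~2.7 N): free. Third key.

Emit:
servo_tool:
  motion: [0,0,-0.7,0,0,0,0,-1.4,0,0,0,1.8,-1.4,0,0,0,3.6,-1.4,0,0,0,5.4,-1.4,0,0,0,5.4,-1.0,0,0,0,5.4,-0.5,0,0,0,5.4,-0.2,0,0,0,5.4,-0.1,0,0,0,5.4,0,0,0]

```text
t: 6.5
position: [0.4975, -0.1186, 0.0581]
ee_rot: [-180.0, 0.0, 5.2]
force: [-1.2, -0.6, 3.1]
opening: 0.005
grip_force: 1.4
```

Emit:
servo_tool:
  motion: [0,0,0,0,0]

```text
t: 6.62
position: [0.4975, -0.1185, 0.058]
ee_rot: [-180.0, 0.0, 5.2]
force: [-1.3, 0.5, 3.2]
opening: 0.003
grip_force: 1.4
```

Emit:
servo_tool:
  motion: [0,0,0,0,0]

```text
t: 6.75
position: [0.4976, -0.1186, 0.0581]
ee_rot: [-180.0, -0.0, 5.2]
force: [-2.2, 1.1, 4.5]
opening: 0.005
grip_force: 1.4
```

Run:
```python
from bench import readout, viewer
F=[]
for i in range(8):
    viewer.grab_frame('side');F.append(readout.get_obs()['force'])
import numpy as np;print(np.mean(F,0),np.std(F,0))
```

```text
[-1.15806599  1.38076203  3.08321765] [0.39984248 0.39172643 0.53813699]
```

Third averages 3.1 N, much like the others, with no contact step: free. Fourth key.

Emit:
servo_tool:
  motion: [0,0,-0.7,0,0,0,0,-1.4,0,0,0,1.8,-1.4,0,0,0,3.6,-1.4,0,0,0,5.4,-1.4,0,0,0,5.4,-1.0,0,0,0,5.4,-0.5,0,0,0,5.4,-0.2,0,0,0,5.4,-0.1,0,0,0,5.4,0,0,0]

```text
t: 8.4
position: [0.5026, -0.1724, 0.058]
ee_rot: [-180.0, -0.0, 5.2]
force: [0.4, 0.4, -0.2]
opening: 0.006
grip_force: 0.0
```

Run:
```python
from bench import readout, viewer
F=[]
for i in range(8):
    viewer.grab_frame('side');F.append(readout.get_obs()['force'])
import numpy as np;print(np.mean(F,0),np.std(F,0),readout.get_obs()['position'])
```

```text
[0.14588219 0.17005134 0.33025164] [0.48104337 0.48580823 0.22082867] [ 0.50257658 -0.17274457  0.05814498]
```

No force at 58 mm on the fourth: it stands lower. Feel it lightly.

Emit:
servo_tool:
  motion: [0,0,0.08,0,0,0,0,0.14,0,0,0,0,0.2,0,0,0,0,0.2,0,0]

```text
t: 9.3
position: [0.5025, -0.1727, 0.0563]
ee_rot: [-180.0, 0.0, 5.2]
force: [-1.8, 0.7, 3.2]
opening: 0.01
grip_force: 1.9
```

Emit:
servo_tool:
  motion: [0,0,0.02,0,0,0,0,0.02,0,0]

```text
t: 9.55
position: [0.5025, -0.1727, 0.0559]
ee_rot: [-180.0, 0.0, 5.2]
force: [-2.1, 0.8, 4.2]
opening: 0.003
grip_force: 2.0
```

Hard contact at 56 mm: the fourth key is the latched one. Press it down.

Emit:
servo_tool:
  motion: [0,0,0.1,0,0,0,0,0.2,0,0,0,0,0.3,0,0,0,0,0.4,0,0,0,0,0.5,0,0,0,0,0.57,0,0,0,0,0.6,0,0,0,0,0.6,0,0,0,0,0.6,0,0]

```text
t: 10.68
position: [0.5025, -0.1727, 0.0502]
ee_rot: [180.0, 0.0, 5.2]
force: [-2.8, 1.6, 6.8]
opening: 0.004
grip_force: 3.8
```

Emit:
servo_tool:
  motion: [0,0,0.04,0,0,0,0,0.07,0,0,0,0,0.09,0,0,0,0,0.09,0,0]

```text
t: 11.18
position: [0.5026, -0.1728, 0.0498]
ee_rot: [-180.0, 0.0, 5.2]
force: [-4.6, 2.9, 12.4]
opening: 0.005
grip_force: 5.8
```

End stop felt (12 N). Let go, slowly up, then clear.

Emit:
servo_tool:
  motion: [0,0,-0.2,0,0,0,0,-0.5,0,0,0,0,-0.8,0,0,0,0,-0.8,0,0]

```text
t: 11.68
position: [0.5027, -0.1728, 0.057]
ee_rot: [180.0, -0.0, 5.2]
force: [-1.0, 0.5, 3.6]
opening: 0.011
grip_force: 1.7
```

Emit:
servo_tool:
  motion: [0,0,-0.5,0,0,0,0,-2,0,0,0,0,-5,0,0,0,0,-9,0,0,0,0,-13,0,0,0,3,-16,0,0,0,8,-16,0,0,0,13,-16,0,0,0,18,-16,0,0,0,23,-16,0,0]

```text
t: 12.92
position: [0.5234, -0.4033, 0.2178]
ee_rot: [180.0, -0.0, 5.2]
force: [0.6, -0.7, 0.8]
opening: 0.007
grip_force: 0.0
```

Run:
```python
from h import *
from bench import readout
pt,d=viewer.grab_frame('top');ps,_=viewer.grab_frame('side');cv2.imwrite('pics/f.png',np.hstack([cv2.resize(pt[180:300,200:440],(480,240))[:,:,::-1],cv2.resize(ps[165:225,270:345],(300,240))[:,:,::-1]]))
print(readout.get_obs()['position'],readout.get_obs()['force'])
c=viewer.get_calibration('top');f=210/np.tan(np.radians(c['fov_y']/2))
K=np.array([[f,0,c['cx']],[0,f,c['cy']],[0,0,1]]);Rm=R.from_euler('xyz',c['orientation'],degrees=True)
d0=np.load('top0.npy')
for D in(d0,d):
  for u,v in[(269,243),(294,240),(319,237),(344,235)]:
    p=cv2.undistortPoints(np.array([[[u,v]]],float),K,c['dist'])[0,0]
    z=np.median(D[v-3:v+4,u-3:u+4]);print(round(float((c['xyz']+Rm.apply([p[0]*z,p[1]*z,z]))[2]),4),end=' ')
  print()
```

```text
[ 0.52248422 -0.40645528  0.2168668 ] [ 0.17939389 -0.25535741 -0.42653096]
0.059 0.0596 0.0593 0.0546 
0.0592 0.0593 0.0599 0.0596
```

View pics/f.png

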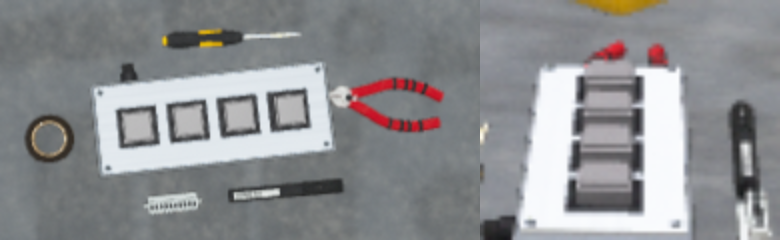

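The picture shows all four keys level (fourth key at (289,110)) and the bystanders in place. Depth agrees: the fourth key rose from 54.6 to 59.6 mm, like the others.

```bash
python3 -c "
from bench import order;print(order.close_job())"
```

```text
the job is handed in; nothing more can be done
None
```

I tapped the keys from left to right and found the rightmost one latched. I pressed it right down and let go; all four keys now stand up, the things round the box are where they were, and the job is handed in.

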